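Slide a bottle cap along the fence into the measuring nest and clamp it

TASK

Load the yellow bottle cap that lies on the left end of the aluminium measuring fixture, only by gentle pushes: push it back against the long steel fence, slide it along the fence to the right until it sits fully home in the corner at the end stop, then push the red-knobbed lever across to the left, all the way to its stop, so that the eccentric disc clamps the cap. Do not squeeze or lift the cap, tip it or let it drop off the edge, and leave the other caps, the marker and the bottle beside the machine where they are.

Things in the scene. Friction and masses are not known exactly. Their poses are not given: they have to be found in the camera images.
- nest_plate: Measuring fixture, fixed: aluminium base 92 mm (x) by 176 mm (y), top face 14 mm above this origin (centre of its underside, on a 2 mm mat). Own axes: x to its back, y to its left, z up. Full depth (x -46 to +46 mm) at the left loading end (y +20 to +88 mm) and right clamp end (y -88 to -34 mm); between them the front is cut away (see ledge).
- fence (a point): Middle of the foot of the steel fence's face, on the base's top face (fixture x = +30 mm, y = 0). The fence runs along y from -84 to +86 mm, 10 mm high, 12 mm thick, its face looking to -x. Axes as the fixture's. Cap and fence rub (friction 0.6 to 0.8): a pusher face turned more than about 0.2 rad from square to the fence can wedge the cap against it.
- stop (a point): Middle of the foot of the steel end stop's face (fixture x = +8, y = -72 mm). The stop is 10 mm high, 38 mm long in x (-11 to +27 mm), its face looking to +y. Axes as the fixture's.
- ledge (a point): Middle of the front edge of the narrow ledge between loading end and clamp end (fixture x = -6 mm, y = -7 mm): here the base is only 36 mm wide in front of the fence, y from -34 to +20 mm, and a cap whose centre passes this edge falls off. Axes as the fixture's.
- cap_centre (a point): Centre (half-way up) of the loose yellow screw cap to be loaded: 29 mm diameter, 17 mm high, about 12 g, open side up on the fixture's loading end, 17 to 44 mm short of touching the fence. Its own turn about z means nothing.
- nest (a point): Where the cap belongs: the point on the base's top face at which the cap's centre stands when it touches both fence and end stop (fixture x = +15.5 mm, y = -57.5 mm). Axes as the fixture's.
- pivot (a point): Pin about which the clamp lever turns, on the base's top face (fixture x = -17.4, y = -57.5 mm). Axes as the fixture's. The brass eccentric disc (26 mm diameter, pin 6 mm off its centre, top 12 mm above the base) turns with the lever; open, it leaves about 3 mm of room beside a seated cap.
- knob (a point): Centre of the upright red knob on the clamp lever's end: 15 mm diameter, 21 to 49 mm above the fixture's top face (this point 35 mm), 65 mm from the pivot. The lever bar below is 11 mm wide, 12.5 to 17.5 mm above the top face. Open, it points straight to the fixture's front; closing, it swings clockwise seen from above to the left.
- clamp (a joint): Angle of the clamp lever, rad: 0 fully open, grows as it closes, 1.20 at its stop. Turns with slight friction (under 1 N at the knob), stiffer over the last 0.3 rad where the disc bites on a seated cap (a few N at the knob); past 1.12 it is over its dead centre and stays locked.
- cap_spare_a: A spare yellow cap, 29 mm diameter, 17 mm high, closed side up, on the table behind the fixture; origin at the centre of its underside. Leave it alone.
- cap_spare_b: A spare yellow cap, 29 mm diameter, 17 mm high, open side up, on the table behind the fixture; origin at the centre of its underside. Leave it alone.
- marker: A marker pen, white with a blue cap, 135 mm long (its y axis) and 17 mm thick, lying near the front edge of the table at the left; origin at the centre of its underside. Leave it alone.
- bottle_sample: A filled sauce bottle with a yellow cap, 54 mm diameter, 166 mm tall, standing on the table's front strip in front of the machine; origin at the centre of its underside. Leave it alone.
There are look-alikes about, which are no part of the job. Leave any white look-alike of the part that bears cap_centre alone.

How it is judged:
By the outcome, as a careful person would: the job done as asked, in the order asked, and still so for the second after the job is handed in, with the robot touching nothing.
It also fails if it takes over 58 s, if anything falls off the work surface, if the arm or the gripper's body presses on something with over 40 N, if the wrist force passes 120 N, or if a joint passes its speed limit or range.

ROBOT

A 6-joint arm with a two-finger parallel gripper is mounted at the origin on a cart in front of the work surface, level with it; the furniture and walls round the work are solid. World frame = base frame: x ahead of the robot, y to its left, z up, the work surface at z = 0. Lengths are in m, angles in rad, forces in N, time in s.
With the tool pointing down it reaches from about 0.275 to 0.825 m from the base axis. Payload 4.9 kg.
Tool frame: the origin (TCP) lies between the finger pads; the fingertips stand 8 mm ahead of it and the grasp point (between the pads) lies 11 mm behind it; z points along the fingers, y is the direction in which the jaws open and shut (so a half turn about z gives the same grasp; the last joint's range is limited). The gripper opens to 85 mm and grips with 20 to 120 N. Pads are 22 mm wide; open, the fingers measure 114 mm over their backs; the gripper's body (76 mm by 85 mm) begins 54 mm behind the grasp point. The pads swing forward as they close: fully open they stand 13 mm farther back than shut.
Start: joints at [1.185, 0.326, -0.193, 1.052, 0, 1.437], TCP at [0.137, 0.533, 0.239] pointing down, gripper open.
Joint ranges: [-2.65, 2.65], [-0.97, 1.79], [-1.3, 1.35], [-1.93, 2.1], [-1.47, 1.37], [-3.14, 3.14]. Speed limits (rad/s): [2.57, 2.57, 3.14, 3.14, 3.14, 3.14].

INTERFACE

Orientations are given as a rotation vector (axis times angle).
In Python, from cell import manip, viewer gives the robot as it stands.
- The arm moves only by the tool send_rows, never from a script. Its argument "rows" is a list that holds one entry, the list of rows, each a list of 6 numbers: the shift along the world's x, y, z in mm, then the turn, a rotation vector about the world's x, y, z in rad. In form: [[[dx, dy, dz, ax, ay, az], ...]]. A call has exactly 5 rows; each row shifts and turns the commanded pose from where the row before left it; what a row does not reach is not made up. A row lasts 1/12 s, in which the tool goes at most 41.7 mm and 7.16 degrees, less where a joint would pass 70% of its speed; a pose out of reach is approached as far as the arm can. A call is refused whole if a number of a shift passes 41.7 or a number of a turn 0.125, either way. A call with a gripper value outside its range is refused whole. "grip" is the gripper's target within -1 to 1 (fully open at 1, half-way at 0, shut at -1), set as the call begins (left out, the last holds). The fingers move at their own pace and stop on an object; "squeeze" is the grip in N (left out, the last holds). Time passes only in rows, so rows that do not move let the fingers close, or fill a call up. It gives the time, the measured TCP pose, the force and the opening at its end, in the units of the state.
- manip.sense(): the state, without advancing time (a new reading comes with each control period).
- viewer.read_camera(name): name is "scene" or "top"; returns a dict with "image" (480x640x3 uint8, red, green, blue), "depth" (480x640 float32, m along the optical axis (not along the pixel's ray), 0 where there is no reading), "mtx" (3x3 intrinsics, pixels), "cam_to_world" (4x4, takes a point from camera to world coordinates). Camera axes: x right, y up, looking along -z (the intrinsics and any distortion apply to the point x, -y, -z); pixel columns grow to the right and rows downward; lengths in m; the calibration is good to about 2 mm. A picture is of the moment at which its call begins.
- manip.close_job(): hands the job in, once; it reports no verdict.
Trained networks look in the newest picture that a camera, given by its name, has taken for a name from the list of things; names that differ only in an ending like _2 or _b are one class to them, and where a whole thing is asked for, a point or a joint stands for the part that bears it (a point fixed in the world has none). Each returns a list of dicts, best first, with "score" (0 to 1); they miss things now and then, are a little off and sometimes report something else, mostly with a low value. They report only what shows in the picture. A call takes as long as a camera call. They do not tell look-alikes from the thing itself.
- viewer.cut_out(camera, thing): "pixels" (480x640 bool, what is visible of it) and "pixel" ([column, row] in pixels, amid what is visible of it).
The state is a dict: "time": time; "joint_pos": joint angles; "joint_vel": joint speeds; "tau": joint torques, N m; "position": TCP position; "eef_rot": TCP orientation; "wrist_force": force on the tool from outside, world axes, zero at the start; "torque": the same for the moment, N m; "width": opening from 0.0 (shut) to 1.0 (fully open).
Only numpy, scipy, OpenCV 4.12 (cv2) and the standard library are available. Lean on these libraries where they do the work, as an engineer would, in place of code of your own. Each camera call takes 0.05 s, during which the arm holds its last target.

## Working session

There is one attempt and no reset: what is moved stays moved. The work goes in short steps, Python scripts to look and compute and a tool call to move; the robot and the scene stay as the last step left them, time stands still between calls to the robot, and variables do not carry over. Pictures are saved under pics/ and viewed, and the job is handed in when it is done.

Besides the shell and the picture viewer there is one more tool, called after ">>>" by a JSON object that holds its "api" and its "payload". send_rows: Moves the arm, as the interface text tells. Its arguments: {"type":"object","properties":{"rows":{"type":"array","items":{"type":"array","items":{"type":"array","items":{"type":"number"}}}},"grip":{"type":"number"},"squeeze":{"type":"number"}},"required":["rows"]}

```bash
mkdir -p pics; ls; python3 - <<'E'
from cell import manip, viewer
import cv2,pickle
for n in ("scene","top"):
    d=viewer.read_camera(n); pickle.dump(d,open(f"{n}0.pkl","wb"))
    cv2.imwrite(f"pics/{n}0.png",d["image"][:,:,::-1])
    for t in ("nest_plate","cap_centre","knob","clamp","cap_spare_a","bottle_sample","marker"):
        for r in viewer.cut_out(n,t): print(n,t,round(r["score"],2),r["pixel"],r["pixels"].sum())
print(manip.sense())
E
```

```text
pics
scene nest_plate 0.79 [345.1, 257.1] 2200
scene cap_centre 0.58 [375.1, 254.2] 157
scene cap_centre 0.57 [308.8, 361.0] 169
scene cap_centre 0.52 [415.7, 264.2] 181
scene knob 0.7 [350.0, 254.9] 2273
scene knob 0.5 [337.5, 229.7] 246
scene clamp 0.69 [340.2, 233.5] 263
scene clamp 0.33 [331.4, 305.9] 176
scene clamp 0.17 [347.4, 254.5] 2272
scene cap_spare_a 0.63 [303.8, 293.3] 119
scene cap_spare_a 0.42 [329.5, 304.2] 170
scene marker 0.73 [422.0, 243.2] 367
scene marker 0.33 [300.8, 292.8] 153
top nest_plate 0.84 [273.3, 282.9] 4350
top cap_centre 0.67 [192.0, 310.6] 230
top cap_centre 0.64 [241.6, 297.6] 221
top cap_centre 0.51 [257.6, 137.3] 252
top knob 0.89 [302.6, 303.9] 442
top clamp 0.67 [301.1, 304.2] 413
top cap_spare_a 0.8 [268.2, 207.6] 224
top cap_spare_a 0.66 [272.4, 282.8] 4324
top cap_spare_a 0.54 [309.4, 206.8] 220
top bottle_sample 0.61 [420.1, 337.5] 1176
top bottle_sample 0.4 [272.8, 283.6] 4473
top marker 0.91 [199.3, 350.4] 617
{'time': 0.8, 'joint_pos': array([ 1.18481673e+00,  3.26151962e-01, -1.92590242e-01,  1.05201564e+00,
       -3.95567801e-05,  1.43658433e+00]), 'joint_vel': array([-0.00118595,  0.00044744, -0.00020627,  0.00042439, -0.00063461,
        0.00221645]), 'tau': array([-4.87362595e-04, -4.43273735e+01,  2.62744224e+01,  9.54441311e-04,
       -1.68224537e-04, -3.76692384e-06]), 'position': array([0.13702722, 0.53267491, 0.23931073]), 'eef_rot': array([3.94425897e-01, 3.11668578e+00, 4.24366346e-05]), 'wrist_force': array([-0.60574701,  0.46040864, -0.12214631]), 'torque': array([0.05315199, 0.03305957, 0.00293379]), 'width': 0.9997871695449144}
```

View images.

View pics/scene0.png

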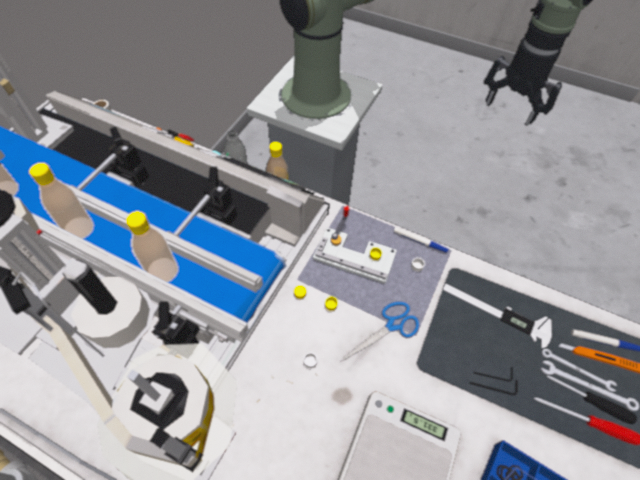

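View pics/top0.png

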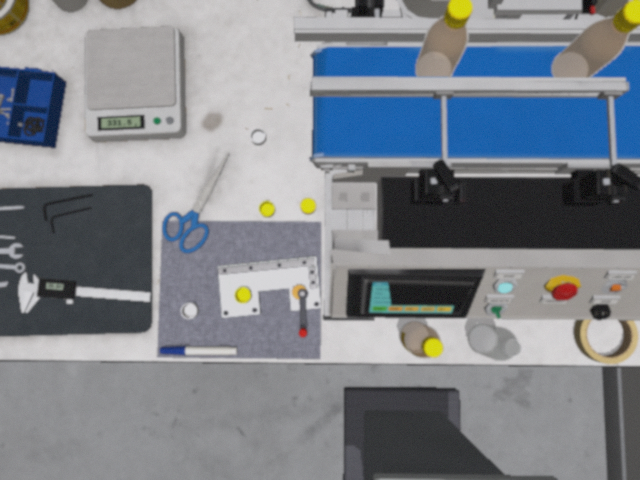

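```bash
python3 - <<'E'
import cv2
im=cv2.imread("pics/top0.png")
cv2.imwrite("pics/top0c.png",cv2.resize(im[230:380,170:350],None,fx=4.4,fy=4,interpolation=cv2.INTER_CUBIC))
im=cv2.imread("pics/scene0.png")
cv2.imwrite("pics/scene0c.png",cv2.resize(im[200:320,270:430],None,fx=5,fy=5,interpolation=cv2.INTER_CUBIC))
E
```

```text
(no output)
```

View pics/top0c.png

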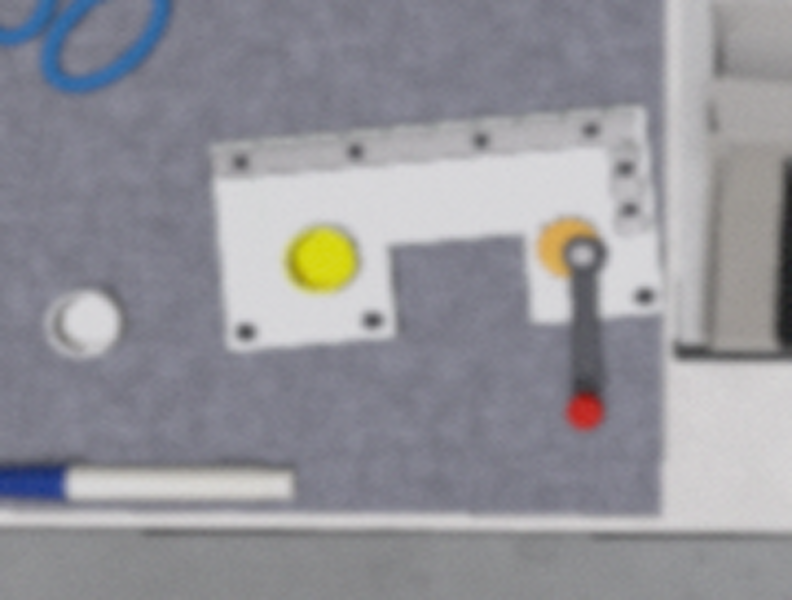

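View pics/scene0c.png

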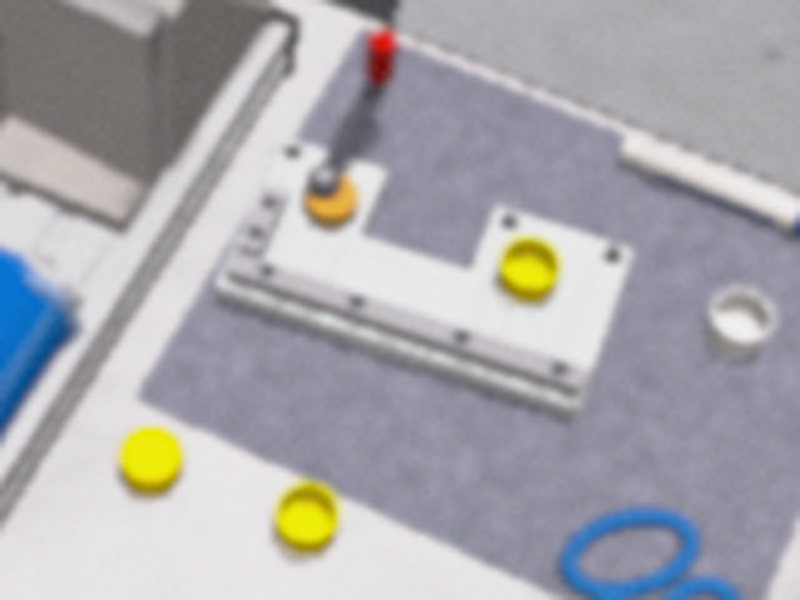

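```bash
cat > h.py <<'E'
import numpy as np,pickle
def ray(d,u,v):
    K=d["mtx"];T=d["cam_to_world"]
    p=np.linalg.inv(K)@np.array([u,v,1.0]); r=T[:3,:3]@np.array([p[0],-p[1],-p[2]])
    return T[:3,3],r
def at(d,u,v,z):
    o,r=ray(d,u,v); return o+r*(z-o[2])/r[2]
def cloud(d):
    K=d["mtx"];T=d["cam_to_world"];v,u=np.mgrid[:480,:640];z=d["depth"]
    P=np.stack([(u-K[0,2])/K[0,0]*z,-(v-K[1,2])/K[1,1]*z,-z],-1)
    return P@T[:3,:3].T+T[:3,3]
def proj(d,P):
    K=d["mtx"];T=d["cam_to_world"];p=(np.asarray(P)-T[:3,3])@T[:3,:3]
    return np.array([K[0,0]*p[0]/-p[2]+K[0,2],K[1,1]*-p[1]/-p[2]+K[1,2]])
E
python3 - <<'E'
from h import *
import pickle,cv2
np.set_printoptions(precision=4,suppress=True)
d=pickle.load(open("top0.pkl","rb")); print(d["mtx"],d["cam_to_world"])
s=pickle.load(open("scene0.pkl","rb"))
for n,d in (("top",d),("scene",s)):
    hsv=cv2.cvtColor(d["image"],cv2.COLOR_RGB2HSV)
    C=cloud(d)
    for nm,lo,hi in (("yellow",(24,150,100),(34,255,255)),("red",(0,150,80),(6,255,255))):
        m=cv2.inRange(hsv,lo,hi)
        k,l,st,ce=cv2.connectedComponentsWithStats(m)
        for i in range(1,k):
            if st[i,4]>15:
                P=C[(l==i)&(d["depth"]>0)]
                print(n,nm,ce[i],st[i],np.median(P,0),np.percentile(P[:,2],[5,95]) if len(P) else 0)
E
```

```text
[[510.5723   0.     312.1035]
 [  0.     510.5723 240.1421]
 [  0.       0.       1.    ]] [[ 0.0077  0.9951 -0.0988  0.4722]
 [-0.9999  0.0064 -0.0132  0.2583]
 [-0.0125  0.0989  0.995   0.9184]
 [ 0.      0.      0.      1.    ]]
top yellow [457.515   12.5963] [445   0  27  28 602] [0.7873 0.1028 0.3674] [0.3515 0.3696]
top yellow [628.4392  16.3704] [613   0  27  33 567] [ 0.7838 -0.0906  0.3668] [0.3487 0.3695]
top yellow [ 2.1667 21.8333] [ 0 19  5  7 24] [0.9571 0.84   0.036 ] [0.0289 0.0422]
top yellow [307.6792 205.4654] [301 199  14  14 159] [0.6245 0.2782 0.0159] [0.0134 0.0187]
top yellow [266.6266 208.5886] [260 202  14  14 158] [0.6199 0.3532 0.002 ] [-0.0007  0.0162]
top yellow [242.6095 294.6331] [236 288  15  14 169] [0.4641 0.3912 0.0181] [0.0151 0.0316]
top yellow [431.7147 346.5962] [422 337  20  20 312] [0.3927 0.0936 0.1645] [0.1539 0.1666]
top red [591.8636   8.8636] [590   5   5   8  22] [ 0.8491 -0.1036  0.2665] [0.2631 0.2679]
top red [564.5583 290.9083] [553 284  24  15 240] [ 0.4748 -0.0921  0.1829] [0.1735 0.1892]
top red [302.6154 332.1026] [300 328   7  
[... 570 characters left out ...]
13 119] [0.6278 0.2796 0.0157] [0.0095 0.0184]
scene yellow [330.8361 303.0656] [325 297  12  13 122] [0.615  0.3513 0.0041] [-0.0004  0.0174]
scene yellow [205.7168 420.0354] [197 403  16  31 113] [0.973  0.3319 0.295 ] [0.2856 0.3057]
scene yellow [188.561  440.3902] [184 437  10   8  41] [1.0015 0.3257 0.2917] [0.2825 0.3024]
scene yellow [199.6842 447.4737] [197 442   5  11  19] [1.0018 0.3435 0.2912] [0.2872 0.2972]
scene red [184.9756 136.7073] [179 134  14   7  41] [ 0.4819 -0.0897  0.1856] [0.1763 0.1887]
scene red [345.8519 210.6296] [344 207   5   9  27] [0.4085 0.2849 0.0618] [0.0444 0.066 ]
scene red [615.0273 430.1845] [588 416  52  29 439] [0.6122 0.9328 0.0251] [0.0185 0.0287]
```

```bash
python3 - <<'E'
from h import *
from scipy.optimize import least_squares
import cv2
np.set_printoptions(precision=4,suppress=True)
t=pickle.load(open("top0.pkl","rb"));s=pickle.load(open("scene0.pkl","rb"))
M=[(-46,88),(-46,20),(-6,20),(-6,-34),(-46,-34),(-46,-88)]
top=np.array([(230,352),(397,338),(388,245),(527,235),(533,323),(660,313)])/[4.4,4]+[170,230]
sc=np.array([(634,248),(500,205),(468,268),(365,233),(385,170),(283,143)])/5+[270,200]
def W(p,x,y,z):
    c,q=np.cos(p[2]),np.sin(p[2]);x,y=x/1000,y/1000
    return np.array([p[0]+c*x-q*y,p[1]+q*x+c*y,z])
for nm,ds in (("top",[(t,top)]),("scene",[(s,sc)]),("both",[(t,top),(s,sc)])):
    f=lambda p:np.concatenate([proj(d,W(p,*m,0.016))-u for d,us in ds for m,u in zip(M,us)])
    r=least_squares(f,[0.49,0.34,0.1],loss="soft_l1"); print(nm,r.x,np.abs(r.fun).max(),np.sqrt((r.fun**2).mean()))
p=r.x
# refine by cap
for d,u in ((t,(242.6,294.6)),(s,(375.2,253.4))):
    print("cap at z.033/.028",at(d,*u,0.033),at(d,*u,0.028))
for d,u in ((t,(302.6,332.1)),(s,(345.85,210.6))):
    print("knob",at(d,*u,0.065),at(d,*u,0.057))
print("knob model",W(p,-82.4,-57.5,.051))
for d,n,o,sz in ((t,"top",(170,230),(180,150)),(s,"scene",(270,200),(160,120))):
    im=cv2.resize(d["image"][o[1]:o[1]+sz[1],o[0]:o[0]+sz[0],::-1],None,fx=4.4,fy=4.4,interpolation=cv2.INTER_CUBIC)
    def L(pts,col):
        q=[((proj(d,W(p,*a))+.5-o)*4.4-.5) for a in pts]
        cv2.polylines(im,[np.round(q).astype(int)],True,col,1)
    L([(46,88,.016),(-46,88,.016),(-46,20,.016),(-6,20,.016),(-6,-34,.016),(-46,-34,.016),(-46,-88,.016),(46,-88,.016)],(0,0,255))
    L([(30,86,.026),(30,-84,.026),(42,-84,.026),(42,86,.026)],(0,160,0))
    L([(-11,-72,.026),(27,-72,.026)],(255,0,0))
    a=np.linspace(0,6.28,30); L([(-82.4+7.5*np.cos(k),-57.5+7.5*np.sin(k),.065) for k in a],(255,0,255))
    cv2.imwrite(f"pics/fit_{n}.png",im)
np.save("fix.npy",p)
E
```

```text
top [0.4785 0.3449 0.1044] 1.6751061516880554 0.5991055714869379
scene [0.48   0.3474 0.1226] 1.1192949279165703 0.5759333041256057
both [0.4789 0.3457 0.1073] 2.070362675809122 0.7260198246159204
cap at z.033/.028 [0.4648 0.3894 0.033 ] [0.4648 0.3902 0.028 ]
cap at z.033/.028 [0.4688 0.3903 0.033 ] [0.4656 0.3896 0.028 ]
knob [0.4043 0.2842 0.065 ] [0.4037 0.2844 0.057 ]
knob [0.4124 0.2869 0.065 ] [0.4065 0.2849 0.057 ]
knob model [0.4031 0.2797 0.051 ]
```

View pics/fit_top.png

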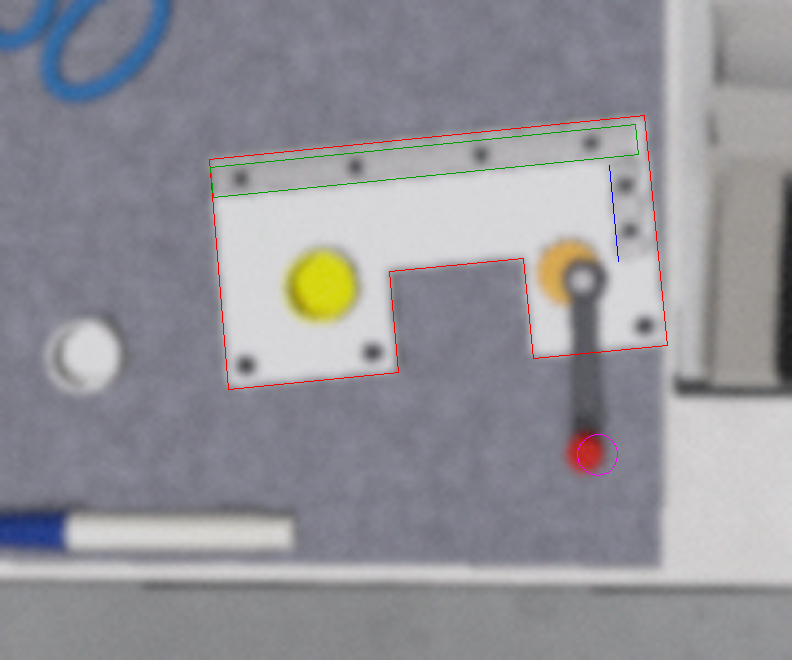

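View pics/fit_scene.png

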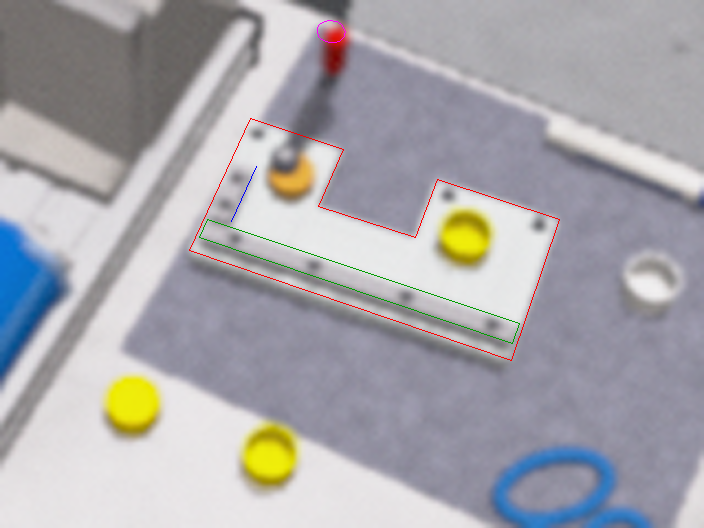

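```bash
python3 - <<'E'
from h import *
from scipy.optimize import least_squares
from scipy.ndimage import map_coordinates,gaussian_filter
import cv2
np.set_printoptions(precision=4,suppress=True)
t=pickle.load(open("top0.pkl","rb"));s=pickle.load(open("scene0.pkl","rb"))
def W(p,x,y,z):
    c,q=np.cos(p[2]),np.sin(p[2]);x,y=x/1000,y/1000
    return np.array([p[0]+c*x-q*y,p[1]+q*x+c*y,z])
E=[((-46,88),(-46,20)),((-46,20),(-6,20)),((-6,20),(-6,-34)),((-6,-34),(-46,-34)),((-46,-34),(-46,-50)),((-46,-66),(-46,-88)),((46,88),(-46,88)),((-46,-88),(46,-88))]
def run(cams,edges,p):
    for it in range(12):
        obs=[]
        for d in cams:
            g=gaussian_filter(d["image"].mean(2).astype(float),.7)
            for a,b in edges:
                A=proj(d,W(p,*a,.016));B=proj(d,W(p,*b,.016));n=np.array([-(B-A)[1],(B-A)[0]]);n/=np.linalg.norm(n)
                for f in np.linspace(.12,.88,10):
                    c=A+f*(B-A);k=np.arange(-3,3.01,.1)
                    v=map_coordinates(g,[c[1]+n[1]*k,c[0]+n[0]*k],order=3)
                    gr=np.abs(np.gradient(v,k)); 
                    if gr.max()<12: continue
                    m=np.array(a)+f*(np.array(b)-a)
                    w=gr**3; obs.append((d,m,n,(c+n*(w*k).sum()/w.sum())@n))
        r=least_squares(lambda p:[proj(d,W(p,*m,.016))@n-o for d,m,n,o in obs],p,loss="soft_l1",f_scale=.3);p=r.x
    return p,len(obs),np.sqrt((r.fun**2).mean())
p0=np.load("fix.npy")
pt=run([t],E,p0);ps=run([s],E[:7],p0);pb=run([t,s],E[:6],p0);print(pt,ps,pb)
def inv(p,X):
    c,q=np.cos(p[2]),np.sin(p[2]);d=np.array(X[:2])-p[:2];return np.array([c*d[0]+q*d[1],-q*d[0]+c*d[1]])*1000
for d,p,uc,uk in ((t,pt[0],(242.6,294.6),(302.6,332.1)),(s,ps[0],(375.2,253.4),(345.85,210.6))):
    k=inv(p,at(d,*uk,.062 if d is t else .052))
    print("cap fix",inv(p,at(d,*uc,.03)),"knob fix",k,"theta",np.arctan2(k[1]+57.5,-(k[0]+17.4)))
C=cloud(t)
# machine heights near right side
for y in (.26,.25,.24,.23,.22,.2):
    for xr in ((.36,.40),(.40,.43),(.43,.5),(.5,.6)):
        m=(abs(C[...,1]-y)<.005)&(C[...,0]>xr[0])&(C[...,0]<xr[1])&(t["depth"]>0)
        print(y,xr,np.round(C[m][:,2].max(),3) if m.any() else None,end="; ")
    print()
np.save("fixT.npy",pt[0]);np.save("fixS.npy",ps[0])
E
```

```text
(array([0.4797, 0.3459, 0.1071]), 80, np.float64(0.5873280709390972)) (array([0.4793, 0.345 , 0.1105]), 69, np.float64(0.577104006829922)) (array([0.4795, 0.3458, 0.1096]), 120, np.float64(0.5673791988429128))
cap fix [-10.0865  45.3002] knob fix [-81.742  -53.2177] theta 0.06645801369824024
cap fix [-7.325 45.981] knob fix [-82.7617 -52.6137] theta 0.07461910816784482
0.26 (0.36, 0.4) 0.004; 0.26 (0.4, 0.43) 0.005; 0.26 (0.43, 0.5) 0.03; 0.26 (0.5, 0.6) 0.028; 
0.25 (0.36, 0.4) 0.004; 0.25 (0.4, 0.43) 0.089; 0.25 (0.43, 0.5) 0.091; 0.25 (0.5, 0.6) 0.09; 
0.24 (0.36, 0.4) 0.003; 0.24 (0.4, 0.43) 0.099; 0.24 (0.43, 0.5) 0.186; 0.24 (0.5, 0.6) 0.201; 
0.23 (0.36, 0.4) 0.005; 0.23 (0.4, 0.43) 0.091; 0.23 (0.43, 0.5) 0.187; 0.23 (0.5, 0.6) 0.202; 
0.22 (0.36, 0.4) 0.003; 0.22 (0.4, 0.43) 0.089; 0.22 (0.43, 0.5) 0.189; 0.22 (0.5, 0.6) 0.202; 
0.2 (0.36, 0.4) 0.005; 0.2 (0.4, 0.43) 0.09; 0.2 (0.43, 0.5) 0.193; 0.2 (0.5, 0.6) 0.202;
```

Yellow caps are at top px (243,295), (267,209) and (308,205), with white look-alikes at (190,311) and (259,137). Only (243,295) lies on the fixture's loading end. The enlarged crop shows it open side up, left of the cut-away, so that is the one to load.

>>> {"api": "send_rows", "payload": {"rows": [[[30,-15,0,0,0,0.036],[30,-15,0,0,0,0.036],[30,-15,0,0,0,0.036],[30,-15,0,0,0,0.036],[30,-15,-10,0,0,0.036]]], "grip": -1, "squeeze": 20}}

```text
time: 1.22
position: [0.289, 0.4578, 0.231]
eef_rot: [0.109, 3.137, 0.005]
wrist_force: [0.6, 0.5, -0.0]
width: 0.3
```

>>> {"api": "send_rows", "payload": {"rows": [[[30,-15,-20,0,0,0.036],[30,-15,-20,0,0,0.036],[30,-15,-20,0,0,0.036],[30,-15,-30,0,0,0.036],[25,-11,-30,0,0,0.036]]]}}

```text
time: 1.63
position: [0.4324, 0.3871, 0.1114]
eef_rot: [-0.171, 3.134, 0.002]
wrist_force: [0.1, 0.2, -0.0]
width: 0.003
```

>>> {"api": "send_rows", "payload": {"rows": [[[0,0,0,0,0,0],[0,0,0,0,0,0],[0,0,0,0,0,0],[0,0,0,0,0,0],[0,0,0,0,0,0]]]}}

```text
time: 2.05
position: [0.4296, 0.389, 0.113]
eef_rot: [-0.172, 3.135, 0.002]
wrist_force: [-0.1, -0.1, 0.8]
width: -0.001
```

>>> {"api": "send_rows", "payload": {"rows": [[[1,-1,-16,0,0,0],[1,-1,-16,0,0,0],[0,0,-16,0,0,0],[0,0,-12,0,0,0],[0,0,0,0,0,0]]]}}

```text
time: 2.47
position: [0.43, 0.3857, 0.0503]
eef_rot: [0.172, -3.135, 0.002]
wrist_force: [-0.9, -0.4, -0.7]
width: 0.0
```

```bash
cat > snap.py <<'E'
import sys,cv2,pickle
from cell import manip, viewer
tag=sys.argv[1]
o={"top":(170,220),"scene":(270,180)}
for n in sys.argv[2:] or ("scene","top"):
    d=viewer.read_camera(n);pickle.dump(d,open(f"{n}_{tag}.pkl","wb"))
    x,y=o[n];cv2.imwrite(f"pics/{n}_{tag}.png",cv2.resize(d["image"][y:y+140,x:x+180,::-1],None,fx=4.2,fy=4.2,interpolation=cv2.INTER_CUBIC))
s=manip.sense();print(s["time"],s["position"].round(4),s["eef_rot"].round(3),s["wrist_force"].round(2))
E
python3 snap.py a
```

```text
2.5667 [0.4314 0.3865 0.0523] [-1.720e-01  3.136e+00  1.000e-03] [-0.98  0.35  0.59]
```

View pics/scene_a.png

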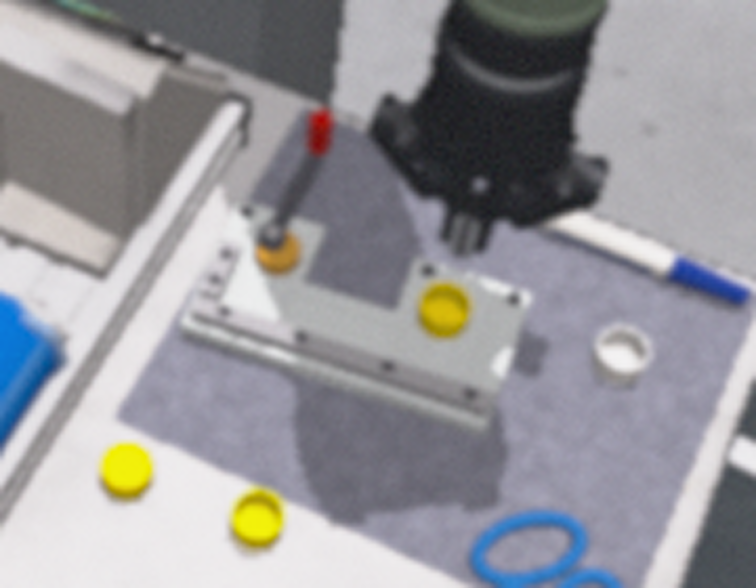

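View pics/top_a.png

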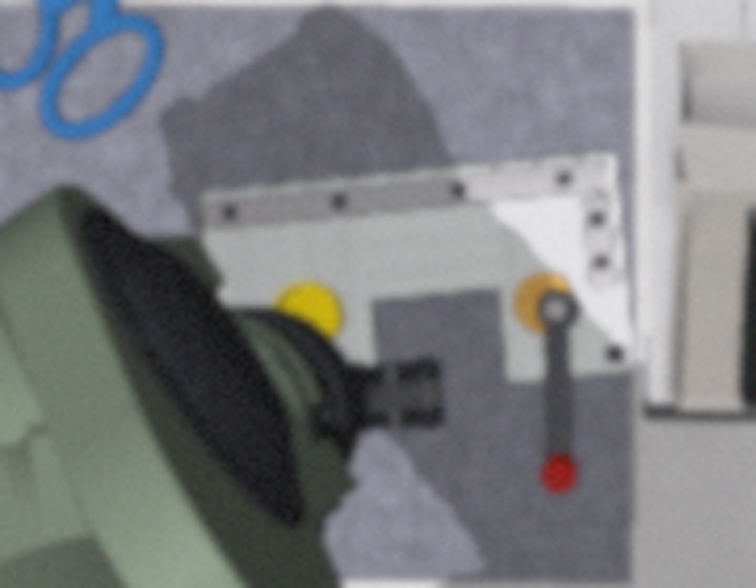

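```bash
python3 - <<'E'
from h import *
np.set_printoptions(precision=1,suppress=True)
c,q=np.cos(.1097),np.sin(.1097);p=np.array([.4314,.3865])
for n in ("scene","top"):
    d=pickle.load(open(f"{n}_a.pkl","rb"));C=cloud(d)
    rgb=d["image"].astype(int)
    D=C[...,:2]-p; X=(c*D[...,0]+q*D[...,1])*1000;Y=(-q*D[...,0]+c*D[...,1])*1000;Z=C[...,2]*1000
    for a in (36,40,44,48,52,58,64,70,80,90,100,110,120,130,140,150,170):
        m=(Z>a)&(Z<a+(4 if a<52 else 8))&(d["depth"]>0)&(abs(X)<90)&(abs(Y)<90)&(rgb.max(2)<110)
        if m.sum()>2: print(n,a,m.sum(),"X",X[m].min(),X[m].max(),"Y",Y[m].min(),Y[m].max())
E
```

```text
scene 48 9 X 3.6034810737747582 9.428589067261447 Y -11.289871421891991 8.09425480176536
scene 52 18 X 3.167337268513655 11.279473979795211 Y -13.76740627932235 9.744845719705346
scene 58 22 X 3.9656068201874337 11.494663274315476 Y -14.95507337801752 9.05719991040766
scene 64 27 X 4.430316199324043 11.76611391554715 Y -13.75889181666616 10.849054150865882
scene 70 23 X -3.5483944824230607 11.845407311268335 Y -13.75889181666616 11.116629185745756
scene 80 30 X -10.091289089025198 13.339444438539754 Y -22.740768604383558 28.671158901601885
scene 90 110 X -11.305450506514715 14.835609380915185 Y -38.61713878561604 34.324996712366534
scene 100 63 X -10.21872865801312 15.652409705174612 Y -46.87756510001225 39.12018418725326
scene 110 97 X -9.37225087417149 17.49427920946641 Y -55.02533387948534 44.53871031787839
scene 120 112 X -1.3657263752440645 18.052594820487524 Y -62.523139009128954 55.084080597142105
scene 130 161 X -11.054297118591437 19.703173143108817 Y -61.943556204672475 57.62732707387462
scene 140 101 X -5.496975800641934 19.854235698387523 Y -54.463239522038315 46.53629637109295
scene 150 46 X -6.221652102303537 18.848510177704124 Y -44.208555577252056 37.52220844049397
scene 170 61 X 2.2710068891100788 37.837379101460435 Y -36.34899219406457 34.55029655084691
top 100 3 X 9.992435734499834 11.641358082734854 Y -29.3257961451927 -27.378758772145463
top 110 12 X -12.24239249928501 11.695997871146824 Y -46.41214257549675 -34.94701816824854
top 120 10 X -12.576559594727122 11.652361755152613 Y -62.20196023293947 -40.059175392684466
top 130 133 X -13.344725647696434 12.852391827598044 Y -62.521147554081196 -42.53811784828
top 140 52 X -4.709934398933165 5.46403648762715 Y -58.49131797908208 -40.77204061143454
top 150 27 X -9.848634633879325 9.081874034951518 Y -42.7181548582679 -38.16323028312759
top 170 15 X -20.936764907227097 35.81787652910801 Y -38.554433659947634 -11.172613178040029
```

```bash
python3 - <<'E'
from h import *
for n in("top0","scene0"):
    d=pickle.load(open(n+".pkl","rb"));C=cloud(d)[d["depth"]>0]
    for z0,z1 in ((.06,.085),(.085,.1),(.1,.15),(.15,.25)):
        for x0 in (.38,.41,.44,.47,.5,.53,.56):
            m=(C[:,2]>z0)&(C[:,2]<z1)&(C[:,0]>x0)&(C[:,0]<x0+.03)&(C[:,1]<.29)&(C[:,1]>.15)
            print(n,z0,x0,m.sum(),np.sort(C[m][:,1])[-3:].round(3) if m.sum()>2 else "",end=" | ")
        print()
E
```

```text
top0 0.06 0.38 58 [0.289 0.289 0.289] | top0 0.06 0.41 31 [0.251 0.251 0.251] | top0 0.06 0.44 48 [0.249 0.249 0.249] | top0 0.06 0.47 27 [0.248 0.248 0.248] | top0 0.06 0.5 39 [0.248 0.248 0.248] | top0 0.06 0.53 49 [0.248 0.248 0.248] | top0 0.06 0.56 203 [0.248 0.248 0.248] | 
top0 0.085 0.38 0  | top0 0.085 0.41 170 [0.249 0.249 0.249] | top0 0.085 0.44 54 [0.248 0.248 0.248] | top0 0.085 0.47 74 [0.248 0.248 0.248] | top0 0.085 0.5 74 [0.248 0.248 0.248] | top0 0.085 0.53 212 [0.248 0.248 0.248] | top0 0.085 0.56 639 [0.248 0.248 0.248] | 
top0 0.1 0.38 0  | top0 0.1 0.41 310 [0.24 0.24 0.24] | top0 0.1 0.44 922 [0.241 0.241 0.241] | top0 0.1 0.47 24 [0.241 0.241 0.241] | top0 0.1 0.5 7 [0.238 0.238 0.238] | top0 0.1 0.53 40 [0.237 0.237 0.237] | top0 0.1 0.56 168 [0.234 0.236 0.236] | 
top0 0.15 0.38 0  | top0 0.15 0.41 0  | top0 0.15 0.44 280 [0.214 0.214 0.235] | top0 0.15 0.47 1320 [0.241 0.241 0.242] | top0 0.15 0.5 1350 [0.241 0.241 0.241] | top0 0.15 0.53 686 [0.238 0.238 0.238] | top0 0.15 0.56 138 [0.163 0.163 0.163] | 
scene0 0.06 0.38 25 [0.287 0.288 0.289] | scene0 0
[... 351 characters left out ...]
 | scene0 0.085 0.47 53 [0.248 0.248 0.249] | scene0 0.085 0.5 57 [0.248 0.249 0.249] | scene0 0.085 0.53 286 [0.248 0.248 0.249] | scene0 0.085 0.56 389 [0.248 0.248 0.249] | 
scene0 0.1 0.38 0  | scene0 0.1 0.41 13 [0.236 0.238 0.239] | scene0 0.1 0.44 97 [0.239 0.24  0.24 ] | scene0 0.1 0.47 94 [0.238 0.238 0.238] | scene0 0.1 0.5 89 [0.237 0.238 0.238] | scene0 0.1 0.53 507 [0.236 0.237 0.237] | scene0 0.1 0.56 155 [0.234 0.234 0.235] | 
scene0 0.15 0.38 0  | scene0 0.15 0.41 0  | scene0 0.15 0.44 9 [0.191 0.192 0.204] | scene0 0.15 0.47 159 [0.238 0.238 0.24 ] | scene0 0.15 0.5 455 [0.238 0.239 0.24 ] | scene0 0.15 0.53 785 [0.236 0.237 0.237] | scene0 0.15 0.56 57 [0.163 0.163 0.163] |
```

>>> {"api": "send_rows", "payload": {"rows": [[[0,0,-8,0,0,0],[0,0,-8,0,0,0],[0,0,-6,0,0,0],[2,0,-1,0,0,0],[3,0,0,0,0,0]]]}}

```text
time: 2.98
position: [0.4363, 0.3854, 0.0278]
eef_rot: [0.17, -3.136, 0.001]
wrist_force: [-0.5, 0.1, 0.3]
width: -0.004
```

>>> {"api": "send_rows", "payload": {"rows": [[[3,0.3,0,0,0,0],[3,0.3,0,0,0,0],[3,0.3,0,0,0,0],[3,0.3,0,0,0,0],[3,0.3,0,0,0,0]]]}}

```text
time: 3.4
position: [0.4523, 0.3874, 0.0287]
eef_rot: [-0.17, 3.137, 0.0]
wrist_force: [-0.3, 0.6, 0.2]
width: -0.002
```

```bash
python3 snap.py b scene
```

```text
3.45 [0.453  0.3875 0.0287] [-1.690e-01  3.136e+00  1.000e-03] [ 0.59 -0.07 -0.3 ]
```

View pics/scene_b.png

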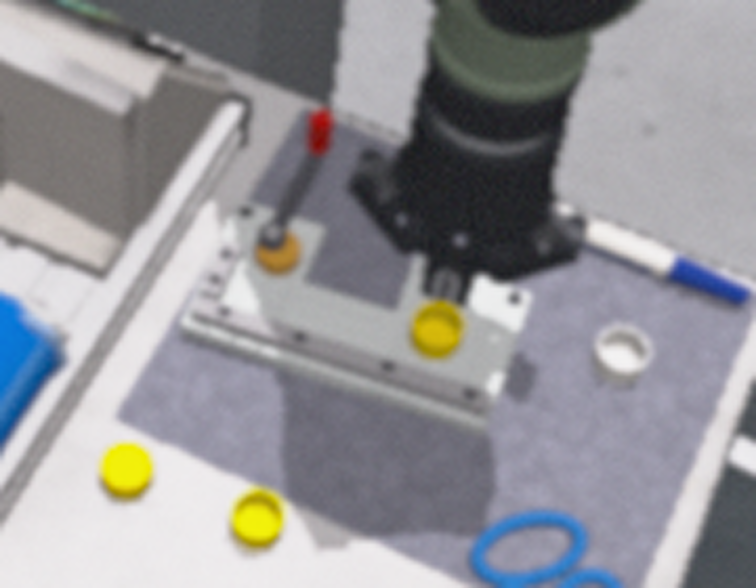

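The cap has moved straight back and stands upright at (438,328) in the crop, with about 12 mm left to the fence.

>>> {"api": "send_rows", "payload": {"rows": [[[2.5,0.3,0,0,0,0],[2.5,0.3,0,0,0,0],[2.5,0.3,0,0,0,0],[1.5,0.1,0,0,0,0],[0.5,0,0,0,0,0]]]}}

```text
time: 3.87
position: [0.4617, 0.3884, 0.0285]
eef_rot: [-0.17, 3.137, 0.0]
wrist_force: [0.1, -0.1, 0.8]
width: 0.001
```

>>> {"api": "send_rows", "payload": {"rows": [[[0.5,0,0,0,0,0],[0.5,0,0,0,0,0],[0.5,0,0,0,0,0],[0.5,0,0,0,0,0],[0.5,0,0,0,0,0]]]}}

```text
time: 4.28
position: [0.4638, 0.3883, 0.0285]
eef_rot: [0.17, -3.137, 0.0]
wrist_force: [-0.5, -0.2, 0.1]
width: -0.002
```

>>> {"api": "send_rows", "payload": {"rows": [[[0.5,0,0,0,0,0],[0.5,0,0,0,0,0],[0.5,0,0,0,0,0],[0,0,0,0,0,0],[0,0,0,0,0,0]]]}}

```text
time: 4.7
position: [0.4641, 0.3882, 0.0284]
eef_rot: [0.171, -3.135, -0.0]
wrist_force: [-5.2, -0.4, 3.8]
width: -0.0
```

>>> {"api": "send_rows", "payload": {"rows": [[[-3,-0.3,0,0,0,0],[-6,-0.6,0,0,0,0],[-6,-0.6,0,0,0,0],[-3,12,0,0,0,0],[-1.5,12,0,0,0,0.02]]]}}

```text
time: 5.12
position: [0.4453, 0.4112, 0.0286]
eef_rot: [0.201, -3.135, 0.0]
wrist_force: [-0.3, -0.3, 0.0]
width: -0.002
```

>>> {"api": "send_rows", "payload": {"rows": [[[-1.5,14,0,0,0,0.02],[-1,5,0,0,0,0.02],[0,0,0,0,0,0],[0,0,0,0,0,0],[0,0,0,0,0,0]]]}}

```text
time: 5.53
position: [0.4432, 0.4296, 0.0283]
eef_rot: [0.264, -3.13, 0.001]
wrist_force: [-0.3, 0.3, -0.3]
width: 0.003
```

```bash
python3 snap.py c
```

```text
5.6333 [0.4433 0.4293 0.0284] [ 2.63e-01 -3.13e+00  1.00e-03] [ 0.35  0.16 -0.62]
```

View pics/scene_c.png

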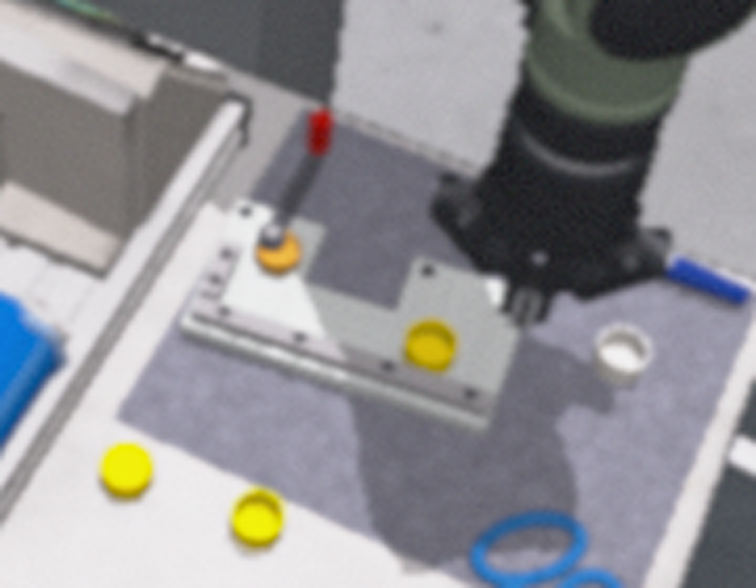

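View pics/top_c.png

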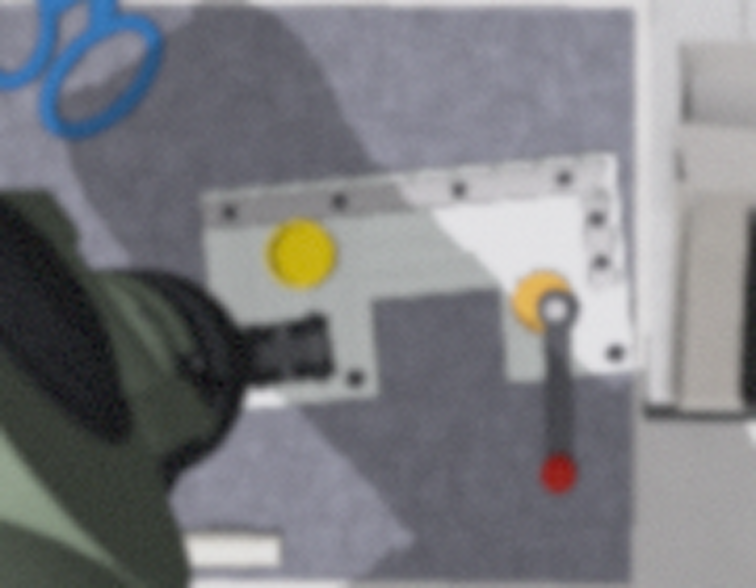

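```bash
cat > loc.py <<'E'
import sys,cv2
from h import *
np.set_printoptions(precision=1,suppress=True)
def inv(p,X):
    c,q=np.cos(p[2]),np.sin(p[2]);d=np.array(X[:2])-p[:2];return np.array([c*d[0]+q*d[1],-q*d[0]+c*d[1]])*1000
F={"top":np.load("fixT.npy"),"scene":np.load("fixS.npy"),"avg":np.array([.4795,.3456,.108])}
if __name__=="__main__":
  for n in ("top","scene"):
    try: d=pickle.load(open(f"{n}_{sys.argv[1]}.pkl","rb"))
    except FileNotFoundError: continue
    hsv=cv2.cvtColor(d["image"],cv2.COLOR_RGB2HSV)
    for nm,lo,hi,z in (("yel",(22,140,60),(36,255,255),.03),("red",(0,150,60),(7,255,255),.062 if n=="top" else .052)):
        k,l,st,ce=cv2.connectedComponentsWithStats(cv2.inRange(hsv,lo,hi))
        for i in range(1,k):
            f=inv(F[n],at(d,*ce[i],z))
            if st[i,4]>12 and abs(f[0])<110 and abs(f[1])<120: print(n,nm,ce[i],st[i,4],"fix",f,"theta" ,round(float(np.arctan2(f[1]+57.5,-(f[0]+17.4))),3))
E
python3 loc.py c
```

```text
top yel [241.2 280.1] 186 fix [15.1 45.5] theta 1.877
top red [302.8 332.1] 38 fix [-81.7 -53.5] theta 0.062
scene yel [372.  261.7] 110 fix [16.8 45.8] theta 1.891
scene red [345.8 210.5] 25 fix [-82.9 -52.8] theta 0.072
```

>>> {"api": "send_rows", "payload": {"rows": [[[10,1.1,0,0,0,0],[10,1.1,0,0,0,0],[10,1.1,0,0,0,0],[6,0.6,0,0,0,0],[4,0.4,0,0,0,0]]]}}

```text
time: 6.05
position: [0.4852, 0.4341, 0.0286]
eef_rot: [-0.262, 3.13, 0.001]
wrist_force: [-0.1, 0.3, 0.0]
width: 0.0
```

>>> {"api": "send_rows", "payload": {"rows": [[[0.5,-4,0,0,0,0],[0.4,-4,0,0,0,0],[0.3,-3,0,0,0,0],[0.3,-2.5,0,0,0,0],[0.3,-2.5,0,0,0,0]]]}}

```text
time: 6.47
position: [0.4847, 0.4177, 0.0285]
eef_rot: [0.264, -3.13, 0.0]
wrist_force: [-0.2, 0.3, 0.4]
width: 0.002
```

>>> {"api": "send_rows", "payload": {"rows": [[[0.4,-3,0,0,0,0],[0.4,-3.5,0,0,0,0],[0.4,-3.5,0,0,0,0],[0.4,-3.5,0,0,0,0],[0.4,-3.5,0,0,0,0]]]}}

```text
time: 6.88
position: [0.4871, 0.4007, 0.0285]
eef_rot: [-0.264, 3.13, 0.0]
wrist_force: [-0.5, -0.3, -1.0]
width: 0.0
```

```bash
python3 snap.py d; python3 loc.py d
```

```text
6.9833 [0.4872 0.4004 0.0285] [ 2.63e-01 -3.13e+00  1.00e-03] [-0.09 -0.6   0.77]
top yel [254.6 284.8] 16 fix [ 4.8 23. ] theta 1.84
top red [302.4 332.2] 38 fix [-81.8 -52.9] theta 0.071
scene yel [363.9 258.9] 129 fix [16.5 26.3] theta 1.955
scene red [345.6 210.7] 27 fix [-82.3 -53.1] theta 0.067
```

View pics/scene_d.png

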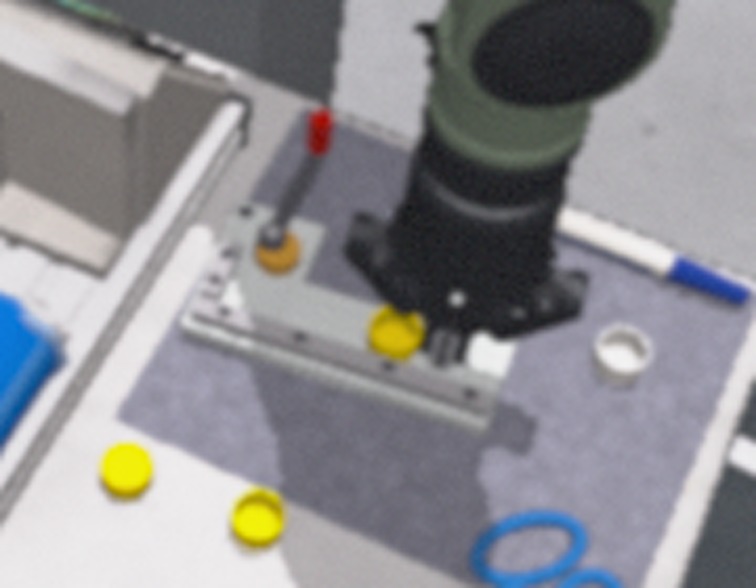

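The cap stays on the fence (scene crop 395,333, fixture about (16.5, 26)). I'll keep sliding it.

>>> {"api": "send_rows", "payload": {"rows": [[[0.4,-3.7,0,0,0,0],[0.4,-3.7,0,0,0,0],[0.4,-3.7,0,0,0,0],[0.4,-3.7,0,0,0,0],[0.4,-3.7,0,0,0,0]]]}}

```text
time: 7.4
position: [0.4891, 0.3822, 0.0285]
eef_rot: [0.264, -3.13, 0.0]
wrist_force: [0.1, 0.5, 0.3]
width: 0.0
```

>>> {"api": "send_rows", "payload": {"rows": [[[0.4,-3.7,0,0,0,0],[0.4,-3.7,0,0,0,0],[0.4,-3.7,0,0,0,0],[0.4,-3.7,0,0,0,0],[0.4,-3.7,0,0,0,0]]]}}

```text
time: 7.82
position: [0.4911, 0.3637, 0.0285]
eef_rot: [0.264, -3.13, -0.0]
wrist_force: [-0.4, 0.6, -0.7]
width: 0.002
```

```bash
python3 snap.py e; python3 loc.py e
```

```text
7.9167 [0.4911 0.3634 0.0285] [ 2.63e-01 -3.13e+00  1.00e-03] [-0.14  0.21 -0.37]
top red [302.5 332.2] 37 fix [-81.9 -53.1] theta 0.068
scene yel [348.7 253.6] 123 fix [ 15.8 -10.4] theta 2.184
scene red [346.  210.7] 26 fix [-82.5 -52.2] theta 0.082
```

View pics/scene_e.png

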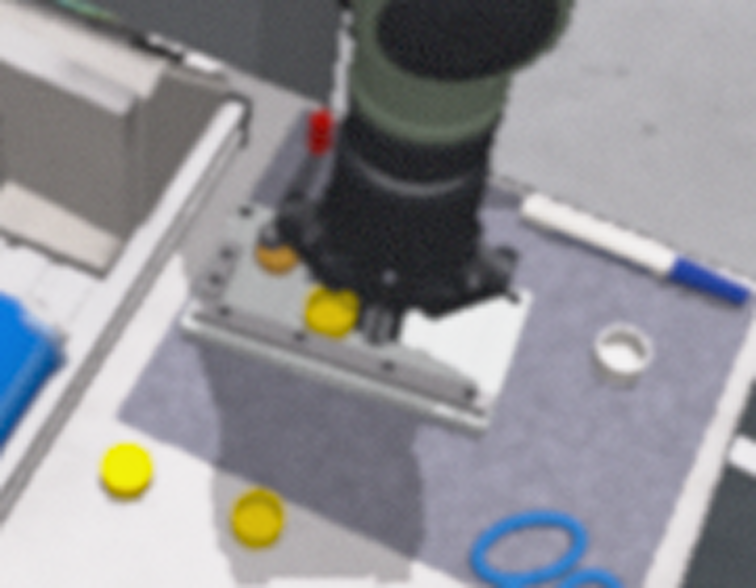

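>>> {"api": "send_rows", "payload": {"rows": [[[0.4,-3.7,0,0,0,0],[0.4,-3.7,0,0,0,0],[0.4,-3.7,0,0,0,0],[0.4,-3.7,0,0,0,0],[0.4,-3.7,0,0,0,0]]]}}

```text
time: 8.33
position: [0.4931, 0.3452, 0.0285]
eef_rot: [0.264, -3.13, -0.0]
wrist_force: [-0.1, 0.8, 0.6]
width: -0.003
```

>>> {"api": "send_rows", "payload": {"rows": [[[0.4,-3.7,0,0,0,0],[0.4,-3.7,0,0,0,0],[0.4,-3.7,0,0,0,0],[0.4,-3.7,0,0,0,0],[0.4,-3.7,0,0,0,0]]]}}

```text
time: 8.75
position: [0.4951, 0.3267, 0.0285]
eef_rot: [-0.264, 3.13, -0.0]
wrist_force: [0.1, 0.1, 0.6]
width: 0.005
```

```bash
python3 snap.py f scene; python3 loc.py f
```

```text
8.8 [0.4952 0.326  0.0285] [ 2.63e-01 -3.13e+00  1.00e-03] [-1.26 -0.56 -0.58]
scene yel [333.4 248.8] 116 fix [ 16.2 -47.4] theta 2.849
```

View pics/scene_f.png

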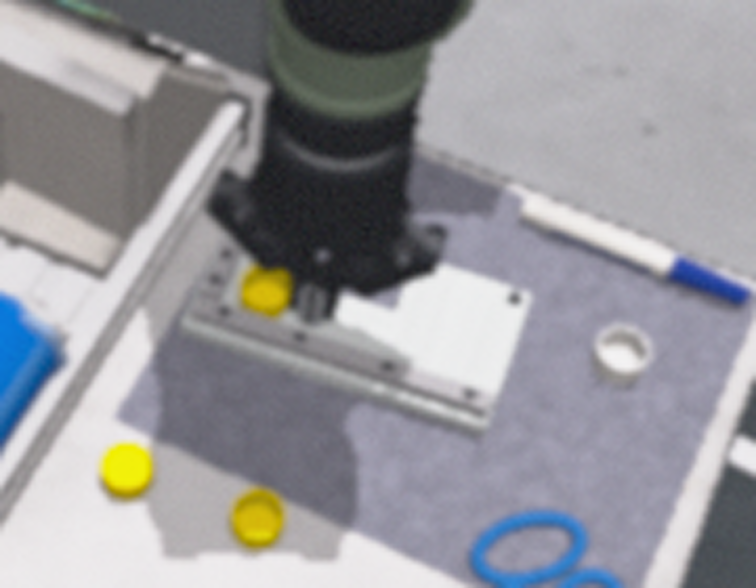

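>>> {"api": "send_rows", "payload": {"rows": [[[0.2,-2,0,0,0,0],[0.2,-2,0,0,0,0],[0.1,-1.5,0,0,0,0],[0.1,-1,0,0,0,0],[0.1,-0.7,0,0,0,0]]]}}

```text
time: 9.22
position: [0.4958, 0.3198, 0.0285]
eef_rot: [0.264, -3.13, 0.0]
wrist_force: [-0.4, 0.3, 0.2]
width: -0.004
```

>>> {"api": "send_rows", "payload": {"rows": [[[0.1,-0.5,0,0,0,0],[0,-0.5,0,0,0,0],[0,-0.4,0,0,0,0],[0,-0.4,0,0,0,0],[0,-0.4,0,0,0,0]]]}}

```text
time: 9.63
position: [0.496, 0.3182, 0.0286]
eef_rot: [-0.264, 3.13, 0.002]
wrist_force: [-0.3, 1.5, -0.2]
width: 0.001
```

>>> {"api": "send_rows", "payload": {"rows": [[[0,-0.4,0,0,0,0],[0,-0.4,0,0,0,0],[0,-0.4,0,0,0,0],[0,0,0,0,0,0],[0,0,0,0,0,0]]]}}

```text
time: 10.05
position: [0.4961, 0.3178, 0.0289]
eef_rot: [-0.265, 3.13, 0.004]
wrist_force: [-0.8, 4.8, 1.5]
width: 0.003
```

>>> {"api": "send_rows", "payload": {"rows": [[[0,2,0,0,0,0],[-0.5,6,0,0,0,0],[-1.5,12,0,0,0,-0.02],[-1,12,0,0,0,-0.02],[-1,10,10,0,0,-0.02]]]}}

```text
time: 10.47
position: [0.4905, 0.3578, 0.0366]
eef_rot: [0.167, -3.134, 0.005]
wrist_force: [0.0, -0.1, -0.9]
width: -0.001
```

>>> {"api": "send_rows", "payload": {"rows": [[[-10,10,25,0,0,0],[-15,10,25,0,0,0],[-15,0,15,0,0,0],[0,0,0,0,0,0],[0,0,0,0,0,0]]], "grip": 1}}

```text
time: 10.88
position: [0.4519, 0.3787, 0.1041]
eef_rot: [-0.171, 3.135, -0.001]
wrist_force: [0.5, 0.2, 0.2]
width: 0.709
```

```bash
python3 snap.py g; python3 loc.py g
```

```text
10.9833 [0.452  0.3779 0.1026] [ 1.690e-01 -3.137e+00  2.000e-03] [0.74 0.04 0.56]
top yel [300.1 274.1] 178 fix [ 15.3 -57.3] theta 3.137
top red [302.4 332.1] 38 fix [-81.7 -52.9] theta 0.071
scene yel [329.8 247.2] 116 fix [ 15.3 -56.6] theta 3.115
scene red [345.8 211. ] 28 fix [-81.6 -52.4] theta 0.08
```

View pics/scene_g.png

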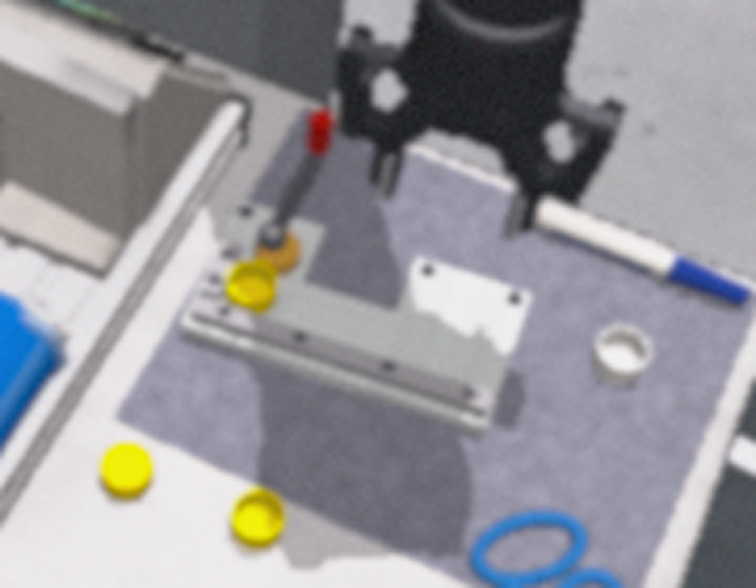

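View pics/top_g.png

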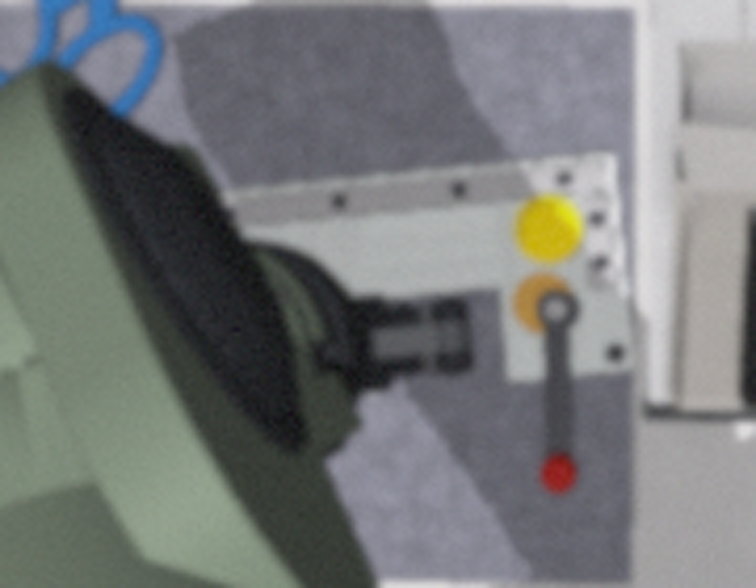

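>>> {"api": "send_rows", "payload": {"rows": [[[-13,-16,0,0,0,0],[-13,-16,0,0,0,0],[-13,-16,0,0,0,0],[-12,-15,0,0,0,0],[0,0,0,0,0,0]]]}}

```text
time: 11.4
position: [0.3977, 0.3119, 0.1016]
eef_rot: [0.166, -3.132, 0.006]
wrist_force: [-0.4, 0.7, -0.2]
width: 1.0
```

>>> {"api": "send_rows", "payload": {"rows": [[[0,0,-6,0,0,0],[0,0,-6,0,0,0],[0,0,-6,0,0,0],[0,0,0,0,0,0],[0,0,0,0,0,0]]]}}

```text
time: 11.82
position: [0.4008, 0.3156, 0.0846]
eef_rot: [0.17, -3.136, 0.001]
wrist_force: [-0.7, 0.4, -0.7]
width: 1.001
```

```bash
python3 snap.py h; python3 loc.py h
```

```text
11.9167 [0.4011 0.3157 0.0853] [ 0.17  -3.137  0.   ] [0.49 0.02 0.13]
top yel [300.2 274.1] 180 fix [ 15.3 -57.5] theta 3.14
scene yel [329.7 247.2] 120 fix [ 15.4 -56.7] theta 3.118
scene red [345.6 210.6] 28 fix [-82.6 -53.1] theta 0.068
```

View pics/scene_h.png

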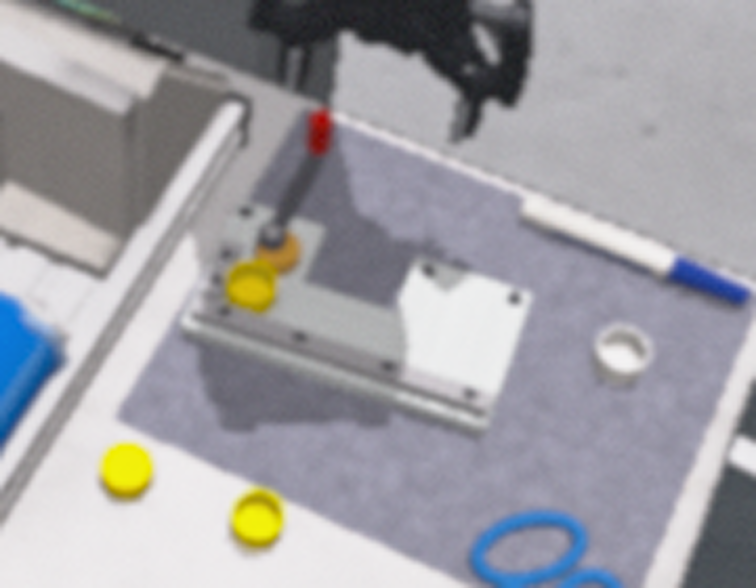

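View pics/top_h.png

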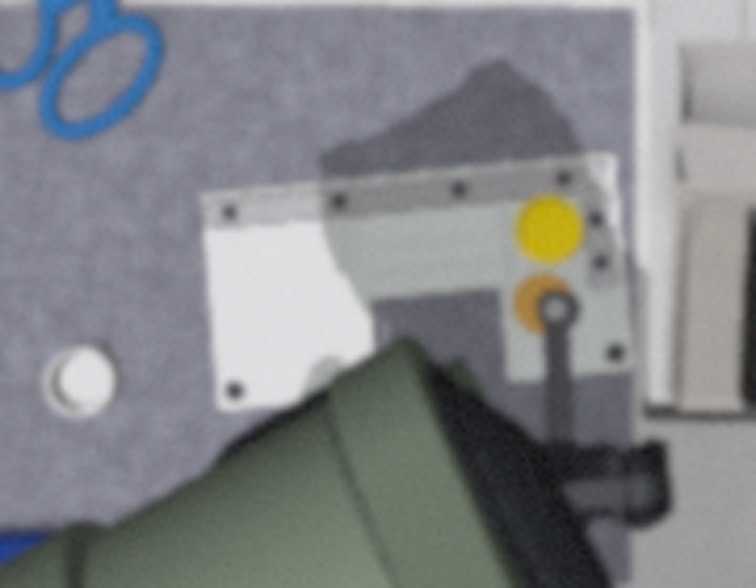

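```bash
python3 - <<'E'
from h import *
np.set_printoptions(precision=1,suppress=True)
c,q=np.cos(.1085),np.sin(.1085);p=np.array([.4011,.3157])
d=pickle.load(open("scene_h.pkl","rb"));C=cloud(d);rgb=d["image"].astype(int)
D=C[...,:2]-p; X=(c*D[...,0]+q*D[...,1])*1000;Y=(-q*D[...,0]+c*D[...,1])*1000;Z=C[...,2]*1000
for a in range(66,150,6):
  for s in (-1,1):
    m=(Z>a)&(Z<a+6)&(d["depth"]>0)&(abs(X)<40)&(abs(Y)<90)&(Y*s>0)&(rgb.max(2)<110)
    if m.sum()>2: print(a,s,m.sum(),"X",X[m].min(),X[m].max(),"Y",Y[m].min(),Y[m].max())
E
```

```text
66 -1 4 X 22.851792300376644 25.16318687822794 Y -70.9520277520079 -69.04734015493244
84 -1 8 X 18.383668022205008 23.974832508558627 Y -82.22438424081213 -69.89512246682706
90 -1 7 X -9.281201447509769 31.156627385275055 Y -82.0142360357268 -44.57300289040171
96 -1 16 X -7.857096987826778 34.99044930432449 Y -83.40067532189215 -44.72239693415118
96 1 6 X 6.657344680791766 10.841068666914063 Y 46.68072823099943 52.2533167187029
102 -1 12 X -5.555166083437145 39.335326744371926 Y -84.0745315558373 -44.90198612517232
102 1 6 X 6.384551024114294 11.535528055551946 Y 45.75566460524202 51.968264793220584
108 -1 14 X -5.934639629982922 11.323178916381938 Y -57.7308288515249 -45.03452641717457
108 1 8 X 2.1944980653552055 10.796932977551574 Y 45.174004931018345 54.01978054782872
114 -1 12 X 3.1193806087675178 11.750175794142354 Y -57.9391466193011 -44.879700880613484
114 1 8 X 5.362807957150355 12.97470247696406 Y 46.40948659261281 53.81280446379745
120 -1 10 X 4.871090499692123 12.358911657626482 Y -58.10016457375228 -44.70663347293665
120 1 8 X 7.195647805486422 11.388179755597454 Y 43.19805272791768 53.50141965337261
126 -1 8 X 5.302805164937983 12.609737143309454 Y -64.31943608284071 -45.88425774542911
126 1 7 X 5.536145089997058 14.124428882996272 Y 45.23978113633572 58.63068362878666
132 -1 24 X -8.005975651004217 14.566287773252872 Y -73.99358691796238 -43.56198374408943
132 1 21 X -10.898463220518344 14.342470446303931 Y 40.46139192477663 58.267741771805284
138 -1 60 X -12.125864836448137 13.979473365330223 Y -74.05403116669274 -40.94651919301929
138 1 59 X -11.403786696033647 13.3970444446337 Y 38.95121138850235 71.27960060919081
144 -1 30 X -10.933188778826056 18.137356829765157 Y -75.30485779837663 -35.57849706815774
144 1 37 X -14.804791281782949 13.973223779560731 Y 27.78224423106417 71.07690177879066
```

>>> {"api": "send_rows", "payload": {"rows": [[[3,-0.5,0,0,0,-0.1],[3,-0.5,0,0,0,-0.1],[3,-0.5,0,0,0,-0.1],[3,-0.5,0,0,0,-0.1],[2,-0.5,0,0,0,-0.1]]]}}

```text
time: 12.33
position: [0.4155, 0.3133, 0.0858]
eef_rot: [0.619, 3.079, 0.001]
wrist_force: [-0.2, -0.5, 0.9]
width: 1.002
```

```bash
python3 snap.py i; python3 loc.py i; python3 - <<'E'
from h import *
d=pickle.load(open("top0.pkl","rb"));C=cloud(d)[d["depth"]>0]
for y in (.25,.245,.24,.235,.22,.2):
    m=(abs(C[:,1]-y)<.003)&(C[:,2]>.05)&(C[:,0]>.35)&(C[:,0]<.6);print(y,np.sort(C[m][:,0])[:3])
E
```

```text
12.4333 [0.4156 0.3133 0.0858] [6.110e-01 3.081e+00 1.000e-03] [-0.57 -0.91  0.15]
top yel [300.2 274.1] 180 fix [ 15.3 -57.5] theta 3.14
scene yel [329.6 247.3] 117 fix [ 15.7 -56.8] theta 3.122
scene red [345.8 210.5] 24 fix [-83.  -52.8] theta 0.071
0.25 [0.42552396 0.42566464 0.42675881]
0.245 [0.42555911 0.42558085 0.42562076]
0.24 [0.42553959 0.42562076 0.42570268]
0.235 [0.42567896 0.42570268 0.42575026]
0.22 [0.42580298 0.42586609 0.42589067]
0.2 [0.42594591 0.42596232 0.4260187 ]
```

View pics/scene_i.png

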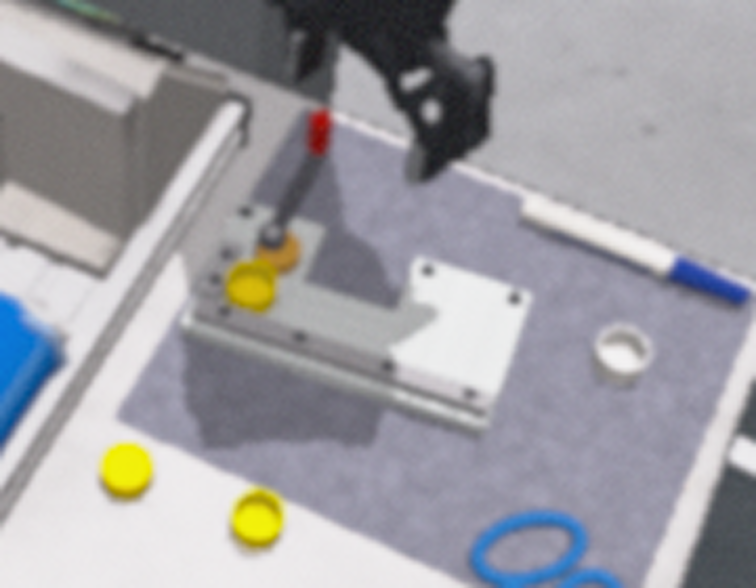

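View pics/top_i.png

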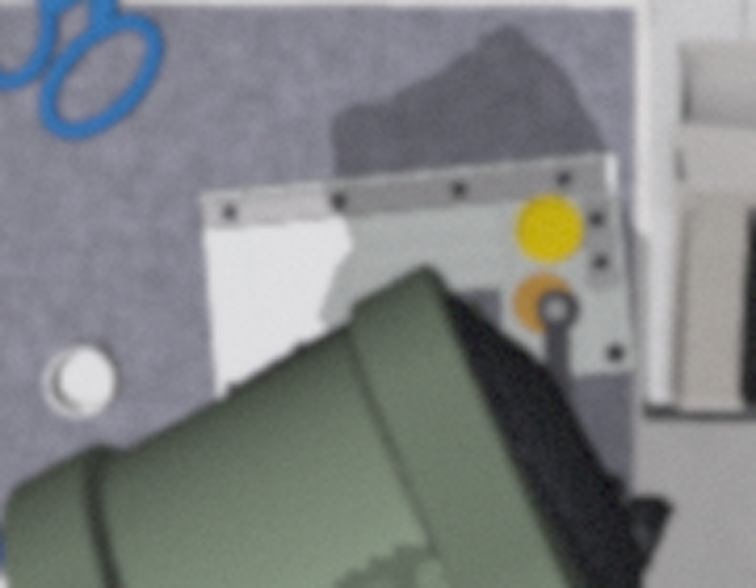

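>>> {"api": "send_rows", "payload": {"rows": [[[0,0,-10,0,0,0],[0,0,-10,0,0,0],[0,0,-10,0,0,0],[0,0,-8,0,0,0],[0,0,-4,0,0,0]]]}}

```text
time: 12.85
position: [0.4137, 0.3124, 0.0415]
eef_rot: [-0.61, -3.08, 0.003]
wrist_force: [-0.2, -0.4, -0.1]
width: 1.0
```

```bash
python3 snap.py j scene; python3 loc.py j; python3 - <<'E'
# path rows in world mm
import numpy as np
y0=.108;c,s=np.cos(y0),np.sin(y0)
def tcp(th,a,off=36.5):
    n=np.array([np.sin(a),np.cos(a)]);return np.array([-17.4-65*np.cos(th),-57.5+65*np.sin(th)])+n*off
ths=np.array([.02,.07,.15,.25,.35,.45,.55,.65,.75,.85,.95,1.0,1.05,1.1,1.15,1.2])
as_=np.maximum(.5,np.minimum(ths,1.2))
prev=None
for t,a in zip(ths,as_):
    f=tcp(t,a);w=np.array([c*f[0]-s*f[1],s*f[0]+c*f[1]])
    if prev is not None: print(t,round(a-pa,3),(w-prev).round(1),"abs",(w/1000+[.4795,.3456]).round(4))
    else: print(t,"abs",(w/1000+[.4795,.3456]).round(4))
    prev=w;pa=a
E
```

```text
12.9 [0.4136 0.3123 0.0414] [-6.100e-01 -3.079e+00  3.000e-03] [-0.81  0.27 -0.57]
scene yel [329.7 247.3] 118 fix [ 15.6 -56.8] theta 3.122
scene red [345.3 210.1] 34 fix [-83.8 -54.3] theta 0.048
0.02 abs [0.4176 0.3146]
0.07 0.0 [-0.2  3.2] abs [0.4174 0.3178]
0.15 0.0 [0.  5.2] abs [0.4174 0.323 ]
0.25 0.0 [0.6 6.5] abs [0.418  0.3295]
0.35 0.0 [1.2 6.4] abs [0.4192 0.3359]
0.45 0.0 [1.9 6.2] abs [0.4211 0.3421]
0.55 0.05 [4.2 5.3] abs [0.4253 0.3474]
0.65 0.1 [6.3 4. ] abs [0.4315 0.3514]
0.75 0.1 [6.7 3.4] abs [0.4382 0.3547]
0.85 0.1 [7.  2.7] abs [0.4452 0.3574]
0.95 0.1 [7.2 2. ] abs [0.4523 0.3594]
1.0 0.05 [3.7 0.7] abs [0.456  0.3601]
1.05 0.05 [3.7 0.5] abs [0.4597 0.3606]
1.1 0.05 [3.7 0.3] abs [0.4634 0.3609]
1.15 0.05 [3.7 0.2] abs [0.4671 0.3611]
1.2 0.05 [ 3.7 -0. ] abs [0.4708 0.3611]
```

View pics/scene_j.png

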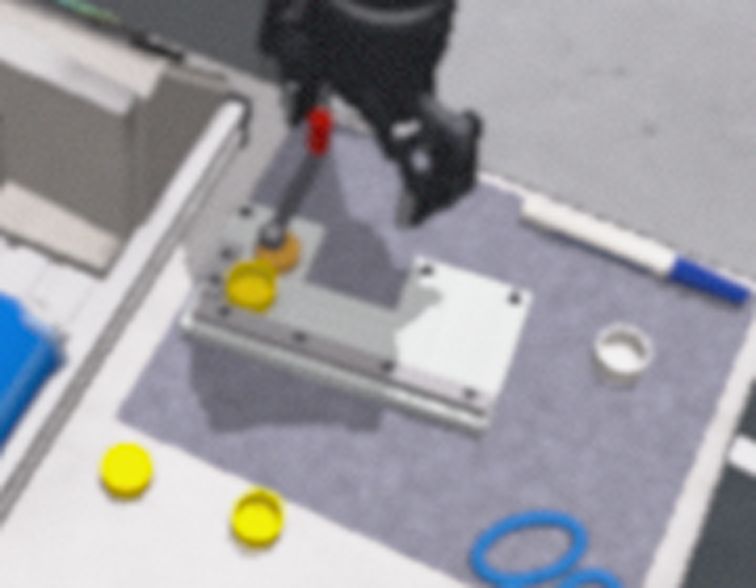

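The right pad stands just right of the knob (crop 305,110 against 319,132). I'll start swinging the lever.

>>> {"api": "send_rows", "payload": {"rows": [[[2,2.5,0,0,0,0],[2,3,0,0,0,0],[0,5,0,0,0,0],[0.5,6.5,0,0,0,0],[1,6.5,0,0,0,0]]]}}

```text
time: 13.32
position: [0.4205, 0.3372, 0.0438]
eef_rot: [0.611, 3.081, 0.001]
wrist_force: [-0.9, -0.5, 0.4]
width: 1.0
```

>>> {"api": "send_rows", "payload": {"rows": [[[2,6,0,0,0,0],[4,5.5,0,0,0,-0.05],[6.5,4,0,0,0,-0.1],[6.5,3.5,0,0,0,-0.1],[0,0,0,0,0,0]]]}}

```text
time: 13.73
position: [0.441, 0.357, 0.0439]
eef_rot: [0.992, 2.979, 0.003]
wrist_force: [-0.9, -0.7, -0.4]
width: 1.0
```

```bash
python3 snap.py k; python3 loc.py k
```

```text
13.8333 [0.4397 0.3561 0.0436] [9.860e-01 2.982e+00 1.000e-03] [-0.14 -0.8  -0.79]
top yel [300.1 274.3] 182 fix [ 14.9 -57.4] theta 3.138
scene yel [329.7 247.1] 120 fix [ 15.1 -57. ] theta 3.126
scene red [360.2 221.3] 35 fix [-65.2 -11.2] theta 0.77
```

View pics/scene_k.png

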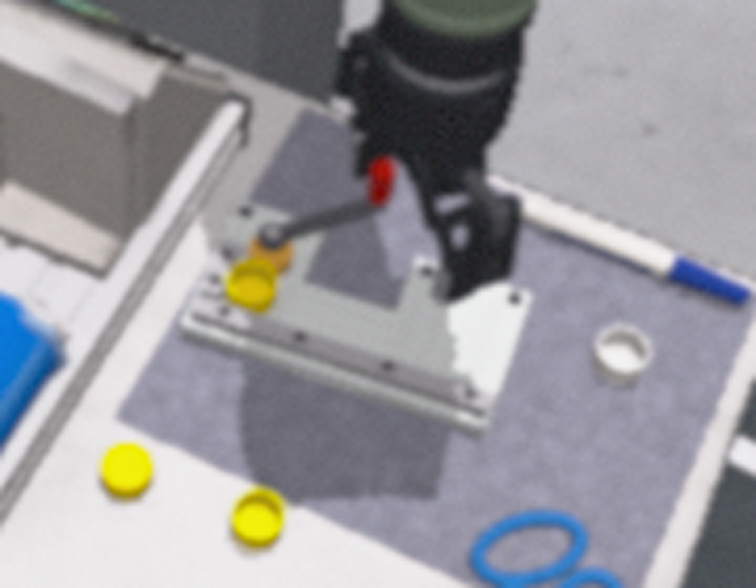

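>>> {"api": "send_rows", "payload": {"rows": [[[3.5,1,0,0,0,-0.05],[3.5,1,0,0,0,-0.05],[3.5,1,0,0,0,-0.05],[3.5,0.7,0,0,0,-0.05],[2,0.2,0,0,0,-0.02]]]}}

```text
time: 14.25
position: [0.4542, 0.3592, 0.0433]
eef_rot: [-1.311, -2.853, 0.002]
wrist_force: [-2.3, 0.1, 1.0]
width: 1.002
```

>>> {"api": "send_rows", "payload": {"rows": [[[2,0.3,0,0,0,-0.03],[2,0.2,0,0,0,-0.03],[2,0.2,0,0,0,-0.03],[2,0.1,0,0,0,-0.03],[1.5,0.1,0,0,0,-0.02]]]}}

```text
time: 14.67
position: [0.464, 0.36, 0.0433]
eef_rot: [-1.507, -2.755, 0.002]
wrist_force: [-1.7, -0.7, -0.0]
width: 1.0
```

>>> {"api": "send_rows", "payload": {"rows": [[[1.5,0,0,0,0,-0.02],[1.5,0,0,0,0,-0.02],[1.5,0,0,0,0,-0.02],[1,0,0,0,0,-0.01],[1,0,0,0,0,0]]]}}

```text
time: 15.08
position: [0.4688, 0.3596, 0.043]
eef_rot: [-1.603, -2.697, 0.005]
wrist_force: [-10.1, -0.5, 4.1]
width: 0.999
```

```bash
python3 snap.py l; python3 loc.py l
```

```text
15.1833 [0.4687 0.3597 0.043 ] [-1.602 -2.698  0.005] [-7.7  -0.82  4.23]
top yel [300.2 274.3] 184 fix [ 15.  -57.5] theta 3.141
scene yel [329.4 247.1] 122 fix [ 15.4 -57.5] theta 3.141
```

View pics/scene_l.png

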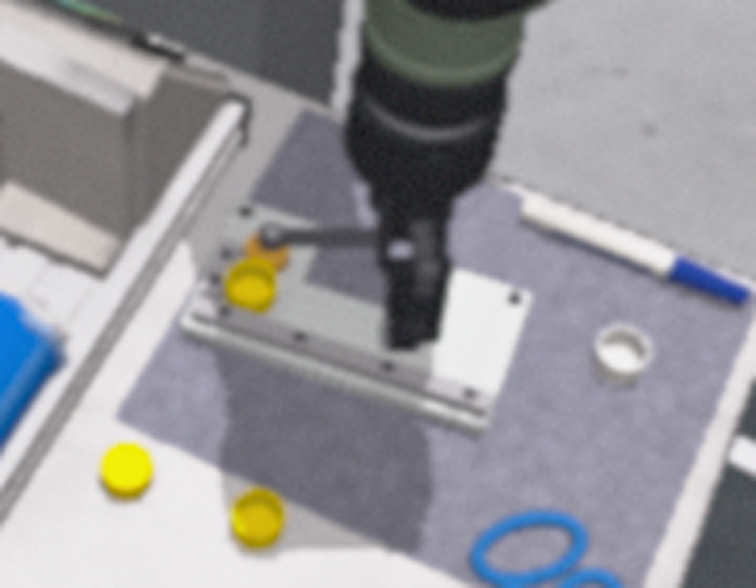

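>>> {"api": "send_rows", "payload": {"rows": [[[0.7,0,0,0,0,0],[0.7,0,0,0,0,0],[0.6,0,0,0,0,0],[0,0,0,0,0,0],[0,0,0,0,0,0]]]}}

```text
time: 15.6
position: [0.4688, 0.3597, 0.0428]
eef_rot: [-1.6, -2.696, 0.008]
wrist_force: [-13.0, -0.9, 5.5]
width: 1.0
```

The lever no longer moves under 13 N, so it is at its hard stop. I'll back off, lift clear and verify.

>>> {"api": "send_rows", "payload": {"rows": [[[-3,0,0,0,0,0],[-5,0,0,0,0,0],[-5,-1,0,0,0,0],[0,0,10,0,0,0],[0,0,20,0,0,0]]]}}

```text
time: 16.02
position: [0.4591, 0.3584, 0.0724]
eef_rot: [-1.603, -2.7, 0.005]
wrist_force: [-0.2, -0.1, -0.0]
width: 0.996
```

>>> {"api": "send_rows", "payload": {"rows": [[[0,0,30,0,0,0],[-20,20,30,0,0,0],[-30,30,20,0,0,0],[-30,35,20,0,0,0],[-30,35,0,0,0,0]]]}}

```text
time: 16.43
position: [0.3636, 0.4692, 0.1733]
eef_rot: [1.606, 2.697, 0.014]
wrist_force: [0.8, -0.3, -0.0]
width: 1.002
```

>>> {"api": "send_rows", "payload": {"rows": [[[-30,30,0,0,0,0],[-20,30,0,0,0,0],[0,0,0,0,0,0],[0,0,0,0,0,0],[0,0,0,0,0,0]]]}}

```text
time: 16.85
position: [0.3127, 0.5261, 0.1684]
eef_rot: [1.603, 2.701, 0.001]
wrist_force: [0.4, -1.1, -0.8]
width: 1.001
```

```bash
python3 snap.py m; python3 loc.py m
```

```text
16.95 [0.3133 0.5252 0.1682] [1.606 2.699 0.   ] [-0.27 -0.54  0.23]
top yel [300.5 274.3] 179 fix [ 14.9 -57.9] theta -3.128
top red [267.3 311.6] 39 fix [-42.4   1.9] theta 1.173
scene yel [329.7 246.7] 124 fix [ 14.  -57.4] theta 3.138
scene red [362.9 230.7] 26 fix [-42.    2.9] theta 1.184
```

View pics/scene_m.png

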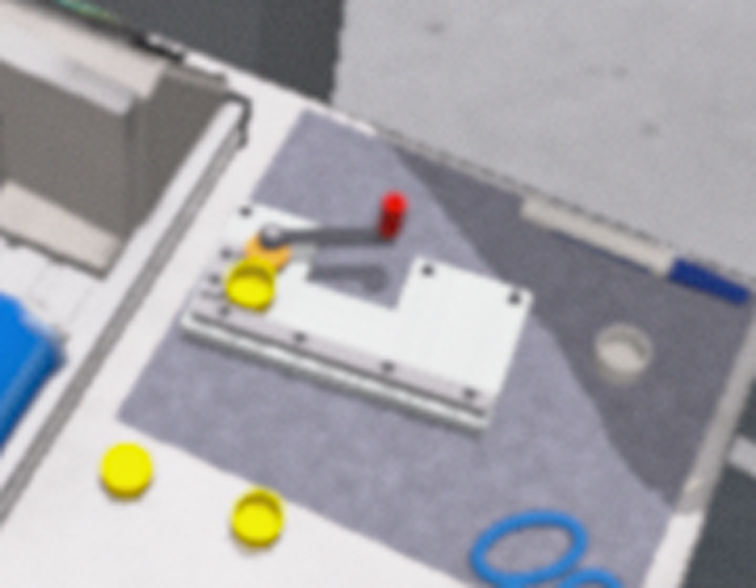

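View pics/top_m.png

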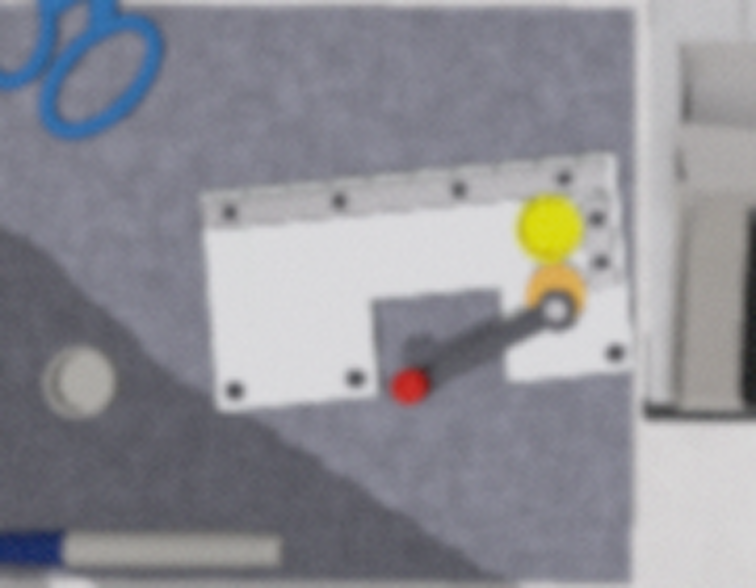

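```bash
python3 - <<'E'
from h import *
from loc import inv,F
import cv2
# pin ring centre & knob in top images g (open) and m (closed); pivot from fixed location must be same
for tag in "gm":
    d=pickle.load(open(f"top_{tag}.pkl","rb"));C=cloud(d)
    g=cv2.cvtColor(d["image"],cv2.COLOR_RGB2GRAY)
    im=cv2.resize(d["image"][280:320,255:325,::-1],None,fx=11,fy=11,interpolation=cv2.INTER_CUBIC);cv2.imwrite(f"pics/z_{tag}.png",im)
    print(tag,"z at pin",C[290:298,298:308,2].max(1).round(3))
E
```

```text
g z at pin [0. 0. 0. 0. 0. 0. 0. 0.]
m z at pin [0. 0. 0. 0. 0. 0. 0. 0.]
```

View pics/z_m.png

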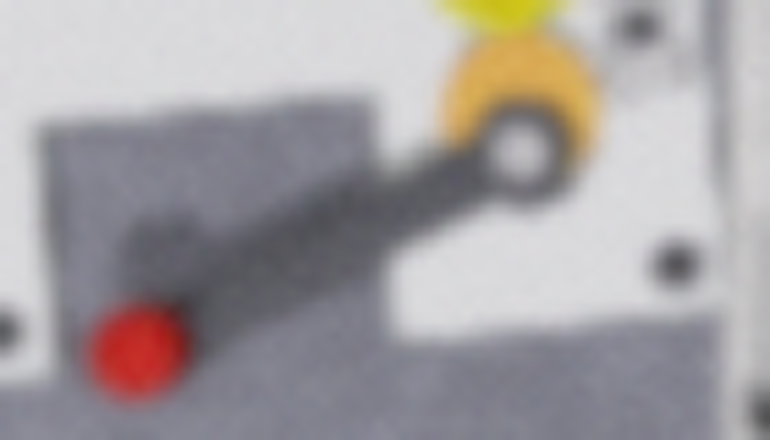

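View pics/z_g.png

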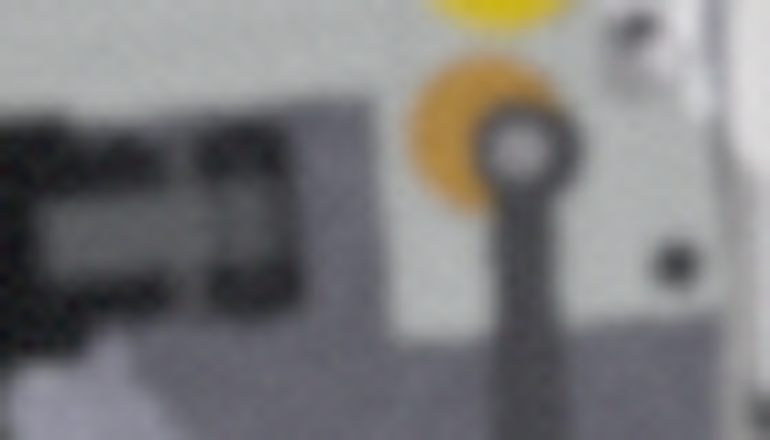

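```bash
python3 - <<'E'
from h import *
from loc import inv
d=pickle.load(open("top_m.pkl","rb"))
for yaw,nm in ((.107,'T'),(.1105,'S')):
  p=[.4797,.3459,yaw]
  for zp in (.034,.04):
    a=inv(p,at(d,302.5,293.6,zp))
    for t,u in (("open",(302.4,332.1)),("closed",(267.3,311.6))):
        for zk in (.062,.065):
            k=inv(p,at(d,*u,zk));v=k-a;print(nm,zp,zk,t,a.round(1),k.round(1),"L",np.hypot(*v).round(1),"th",np.arctan2(v[1],-v[0]).round(3))
E
```

```text
T 0.034 0.062 open [-18.7 -58.3] [-81.7 -52.9] L 63.3 th 0.086
T 0.034 0.065 open [-18.7 -58.3] [-81.5 -53. ] L 63.1 th 0.085
T 0.034 0.062 closed [-18.7 -58.3] [-42.5   2. ] L 64.9 th 1.195
T 0.034 0.065 closed [-18.7 -58.3] [-42.4   1.7] L 64.5 th 1.195
T 0.04 0.062 open [-18.7 -58.5] [-81.7 -52.9] L 63.3 th 0.089
T 0.04 0.065 open [-18.7 -58.5] [-81.5 -53. ] L 63.1 th 0.088
T 0.04 0.062 closed [-18.7 -58.5] [-42.5   2. ] L 65.0 th 1.196
T 0.04 0.065 closed [-18.7 -58.5] [-42.4   1.7] L 64.7 th 1.196
S 0.034 0.062 open [-18.9 -58.3] [-81.9 -52.6] L 63.3 th 0.09
S 0.034 0.065 open [-18.9 -58.3] [-81.7 -52.7] L 63.1 th 0.088
S 0.034 0.062 closed [-18.9 -58.3] [-42.5   2.2] L 64.9 th 1.199
S 0.034 0.065 closed [-18.9 -58.3] [-42.4   1.8] L 64.5 th 1.198
S 0.04 0.062 open [-18.9 -58.4] [-81.9 -52.6] L 63.3 th 0.093
S 0.04 0.065 open [-18.9 -58.4] [-81.7 -52.7] L 63.1 th 0.091
S 0.04 0.062 closed [-18.9 -58.4] [-42.5   2.2] L 65.0 th 1.2
S 0.04 0.065 closed [-18.9 -58.4] [-42.4   1.8] L 64.7 th 1.199
```

```bash
python3 - <<'E'
from cell import manip
print(manip.close_job())
E
```

```text
the job is handed in; nothing more can be done
None
```

The yellow cap is loaded and clamped, and I handed the job in at about 17 s of the 58 s allowed.

- **Push back:** I pushed the cap against the fence with the closed fingertips. Contact showed as about 5 N.
- **Slide:** I slid it along the fence into the corner, where the end stop also answered with about 5 N.
- **Lever:** I swung the lever left with the inside of one open finger until it would not move under 13 N. I then lifted clear, and the arm touches nothing.

**Last checks:**
- **Cap:** it stands upright at fixture (14.9, -57.9) mm from the top camera and (14.0, -57.4) mm from the scene camera. The nest is at (15.5, -57.5). The scene camera's x is 1.5 mm short, within its roughly 2 mm calibration.
- **Disc:** in the picture the brass disc bears on the cap.
- **Lever:** three angle estimates differ slightly, against the stop at 1.20 rad and locking past 1.12:
  - 1.20 rad measured from the pin seen in the top picture
  - 1.17 rad from the top camera with the modelled pivot
  - 1.18 rad from the scene camera with the modelled pivot
- **Start angle:** the lever already read about 0.07 to 0.09 rad before I touched it, so a constant bias would put the true closed angle near 1.11. I judged it home because it did not give at all under 13 N.
- **Other things:** the spare caps, the marker and the white look-alike beside the fixture are where they were in the last pictures. The bottle and the white look-alike behind the fixture were outside those crops. I did not recheck them, but the arm never went near them.

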